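# Seat the sample tray in its locating corner

## Robot

A 6-joint arm with a two-finger parallel gripper is mounted at the origin on the work surface. World frame = base frame: x ahead of the robot, y to its left, z up, the work surface at z = 0. Lengths are in m, angles in rad, forces in N, time in s.
With the tool pointing down it reaches from about 0.425 to 0.95 m from the base axis. Payload 3.5 kg.
Tool frame: the origin (TCP) lies midway between the tips of the shut fingers; the grasp point (between the pads) lies ctrl.grip_depth behind it (ctrl.grip_depth is the distance from the TCP to the grasp point, in m); x points along the fingers, y is the direction in which the jaws open and shut, and the axes are right-handed (so a half turn about x gives the same grasp; the last joint's range is limited). The gripper opens to 85 mm and grips with 20 to 120 N. Pads are 22 mm wide; open, the fingers measure 114 mm over their backs; the gripper's body (76 mm by 85 mm) begins 54 mm behind the grasp point. The pads swing forward as they close: fully open they stand 13 mm farther back than shut.
Start: joints at [1.121, 0.286, 1.577, -0, 1.279, -0.15], TCP at [0.199, 0.645, 0.231] pointing down, gripper open.
Joint ranges: [-2.77, 2.77], [-0.9, 2.22], [0.21, 2.48], [-1.53, 4.67], [0.24, 2.81], [-2.84, 2.84]. Speed limits (rad/s): [2.79, 2.79, 3.14, 3.14, 3.14, 3.14].

## Interface

Orientations are given as a unit quaternion [w, x, y, z].
In Python, from rig import ctrl gives the robot as it stands.
- The arm moves only by the shell command python3 -m crank 'ROWS'. ROWS is JSON, a list of rows, each an object of numbers: "hand": the finger opening in cm, from 0 to 8.54; "dx", "dy", "dz": the shift along the world's x, y, z in cm; "ax", "ay", "az": the turn, a rotation vector about the world's x, y, z in rad. In form: [{"hand": .., "dx": .., "dy": .., "dz": .., "ax": .., "ay": .., "az": ..}, ...]. A call has 1 to 12 rows; each row shifts and turns the commanded pose from where the row before left it; what a row does not reach is not made up. A row lasts 1/8 s, in which the tool goes at most 62.5 mm and 10.7 degrees, less where a joint would pass 70% of its speed; a pose out of reach is approached as far as the arm can. A call with a gripper value outside its range is refused whole. The fingers move at their own pace and stop on an object; the grip force is fixed at half the most. Time passes only in rows, so rows that do not move let the fingers close. It gives the time, the measured TCP pose, the force and the opening at its end, in the units of the state.
- ctrl.observe(): the state, without advancing time (a new reading comes with each control period).
- ctrl.snapshot(name): name is "scene" or "top" or "wrist"; returns a dict with "frame" (384x512x3 uint8, blue, green, red), "fx", "fy", "cx", "cy" (pixels), "R" (3x3) and "t" (3): a world point X has camera coordinates R X + t; the wrist camera has in their place "mount" (4x4, takes a point from camera to tool coordinates, whose origin is the TCP and whose axes are the tool frame's). Camera axes: x right, y down, z forward; pixel columns grow to the right and rows downward; lengths in m; the calibration is good to about 2 mm. A picture is of the moment at which its call begins: read the wrist's pose just before it. There is no depth.
- ctrl.hand_in(): hands the job in, once; it reports no verdict.
The state is a dict: "clock": time; "qpos": joint angles; "qd": joint speeds; "joint_torque": joint torques, N m; "ee_pos": TCP position; "eef_rot": TCP orientation; "wrist_force": force on the tool from outside, world axes, zero at the start; "torque": the same for the moment, N m; "finger_gap": finger opening in m.
Only numpy, scipy, OpenCV 4.12 (cv2) and the standard library are available. Lean on these libraries where they do the work, as an engineer would, in place of code of your own. Each camera call takes 0.05 s, during which the arm holds its last target.

## Task

Push the wooden tray of sample vials along the bench until it sits square and flush with one long side against the aluminium fence, and with one short end up against the end stop, on the end stop's inner side (the side towards the middle of the fence). Only push it, steadily, with the fingers against the outside of its walls: do not grip, lift or tip it, do not reach into it or over its walls, and leave the two jars and the scoop where they are. Finish with the hand clear of everything.

Things in the scene. Friction and masses are not known exactly. Their poses are not given: they have to be found in the camera images.
- tray: Loose open wooden tray packed with 12 black-capped vials that are fixed in it. 90 mm (its x) by 120 mm (its y), walls 35 mm high and 5 mm thick, vial caps reach 55 mm. Weighs about 0.4 to 0.85 kg and slides flat on the bench. Origin: centre of its underside, on the bench. z up. It starts between the robot and the fence, turned up to 0.35 rad from the fence, and is symmetric (either long side may go against the fence, but the near-aligned one is the natural one).
- fence: Straight aluminium bar fixed to the bench, 18 mm thick (its x), 530 mm long (its y), 35 mm high. Origin: centre of its underside. Its x axis points away from the robot; the locating face is the one towards the robot, at x = -9 mm in its own frame. Cannot move.
- endstop: Aluminium block fixed to the bench, 60 mm (its x, out from the fence) by 24 mm (its y, along the fence), 35 mm high, standing at right angles against the fence's locating face about 205 mm from the middle of the fence, at its left (+y) or its right (-y) end. Origin: centre of its underside; axes parallel to the fence's. Its locating face is the one towards the middle of the fence, 12 mm from its origin. Cannot move.
- small_jar: Bystander: loose squat jar with black lid, 60 mm diameter, 60 mm high, standing by the fence at the end opposite the end stop, about 205 mm from the fence's middle. Origin: centre of its underside. Leave it alone.
- tall_jar: Bystander: loose blue jar with red lid, 80 mm diameter, 120 mm high, off to one side of the work. Origin: centre of its underside. Leave it alone.
- scoop: Bystander: loose steel scoop lying on the bench off to the other side, 220 mm long along its x (blade from +10 to +110 mm, handle to -108 mm), about 60 mm wide, 20 mm high. Origin: on the bench under the root of the handle. Leave it alone.
Not all that is in view belongs to the job. Of the things that look like the endstop, take the one that is farthest to the robot's left at the start.

How it is judged:
At the end, for the whole second after the job is handed in: The tray lies flat and at rest on the bench, its long side within 4 mm of the fence and parallel to it within 0.04 rad, its end within 4.5 mm of the inner face of the end stop; jars and scoop not displaced (x of tray in the frame of fence between -0.058 and -0.05 m and y of tray in the frame of fence between -0.16 and 0.16 m and y of tray in the frame of endstop between -0.0765 and 0.0765 m and angle between the x axis of tray and the x axis of fence, either way round below 0.04 rad and height (world z) of tray below 0.004 m and angle between tray's own z axis and vertical below 0.05 rad and linear speed of tray below 0.01 m/s); the robot touches nothing.
It fails at once if the tray is lifted or tipped (height (world z) of tray above 0.01 m or angle between tray's own z axis and vertical above 0.15 rad).
It fails at once if the gripper reaches into the tray or over its walls, to pinch a wall or a vial (x of the grasp point in the frame of tray between -0.044 and 0.044 m and y of the grasp point in the frame of tray between -0.059 and 0.059 m and z of the grasp point in the frame of tray below 0.055 m).
It fails at once if the tray is struck so that it shoots across the bench (over 0.5 m/s) (linear speed of tray above 0.5 m/s).
It fails at once if a jar or the scoop is displaced by more than 15 mm (distance of any of small_jar, tall_jar, scoop from where it was at the start of the episode above 0.015 m).
It also fails if it takes over 53 s, if anything falls off the work surface, if the arm or the gripper's body presses on something with over 40 N, if the wrist force passes 120 N, or if a joint passes its speed limit or range.

## Working session

There is one attempt and no reset: what is moved stays moved. The work goes in short steps, Python scripts to look and compute and a shell command to move; the robot and the scene stay as the last step left them, time stands still between calls to the robot, and variables do not carry over. Pictures are saved under pics/ and viewed, and the job is handed in when it is done.

```bash
ls; mkdir -p pics; python3 - <<'E'
from rig import ctrl
import cv2,json,pickle
print(ctrl.observe(), ctrl.grip_depth)
for n in ("scene","top"):
    s=ctrl.snapshot(n); cv2.imwrite(f"pics/{n}0.png",s["frame"]); pickle.dump(s,open(f"pics/{n}0.pkl","wb"))
    print(n,{k:v for k,v in s.items() if k!="frame"})
E
```

```text
pics
{'clock': 0.0, 'qpos': array([ 1.12099561e+00,  2.87171399e-01,  1.57816681e+00, -1.13585915e-05,
        1.27858436e+00, -1.50001975e-01]), 'qd': array([ 0.00161606, -0.00065353, -0.0003538 , -0.00332429, -0.00246968,
       -0.00107912]), 'joint_torque': array([-6.54312316e-04, -4.05980229e+01, -2.92625964e+01, -1.42129807e-04,
        5.84412002e-03, -1.60505431e-05]), 'ee_pos': array([0.19903653, 0.64430858, 0.22994886]), 'eef_rot': array([ 0.69893738,  0.10480902,  0.69941675, -0.10638526]), 'wrist_force': array([-0.26571937, -0.55733847, -0.62551018]), 'torque': array([0.01784531, 0.00242168, 0.00643525]), 'finger_gap': 0.08544292123481786} 0.0187
scene {'fx': 379.1829213273995, 'fy': 379.1829213273995, 'cx': 254.55290242977748, 'cy': 199.93659981001258, 'R': array([[-0.30200544,  0.95317602,  0.01575417],
       [ 0.60537547,  0.20452154, -0.76921485],
       [-0.73641921, -0.22276988, -0.638796  ]]), 't': array([ 0.18084083, -0.32344929,  1.40025961])}
top {'fx': 382.5161969893257, 'fy': 382.5161969893257, 'cx': 255.29896285878377, 'cy': 196.58078555231813, 'R': array([[ 0.12672062, -0.99192761,  0.00463662],
       [-0.9702759 , -0.1249234 , -0.20726509],
       [ 0.20617119,  0.02176596, -0.97827383]]), 't': array([-0.05410908,  0.57275493,  0.92131902])}
```

View pics/scene0.png

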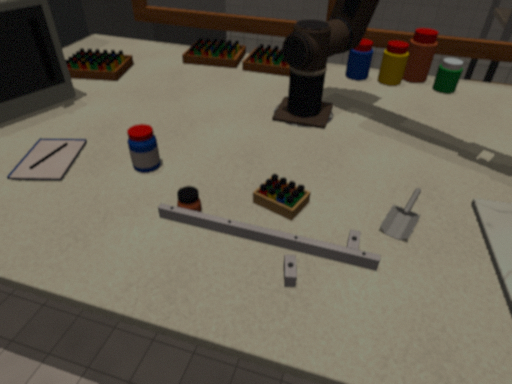

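View pics/top0.png

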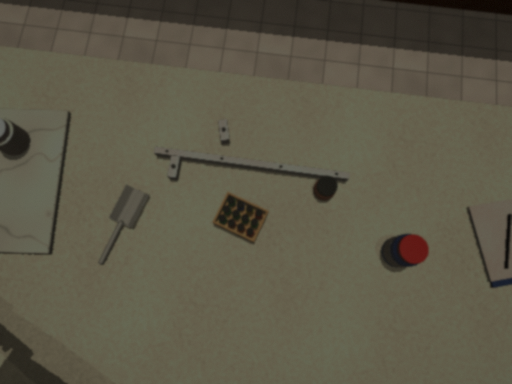

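The scene view shows two things that look like the end stop: a block at (353,240) standing against the fence's near face, and a loose one at (290,268) beyond the fence. In the top view they are at (174,167) and (224,132). The one farthest to the robot's left (+y) is top (174,167), which also fits the description. I'll check it in a crop and measure.

```bash
cat > h.py <<'E'
import numpy as np,cv2,pickle
def ray(s,u,v,z):
    K=np.array([[s['fx'],0,s['cx']],[0,s['fy'],s['cy']],[0,0,1]])
    R=np.array(s['R']);t=np.array(s['t'])
    c=-R.T@t; d=R.T@np.linalg.solve(K,np.array([u,v,1.]))
    return c+d*(z-c[2])/d[2]
def proj(s,X):
    X=np.atleast_2d(X)
    p=X@np.array(s['R']).T+np.array(s['t'])
    return np.c_[s['fx']*p[:,0]/p[:,2]+s['cx'],s['fy']*p[:,1]/p[:,2]+s['cy']]
def boxc(x,y,a,lx,ly,z):
    c=np.array([[1,1],[1,-1],[-1,-1],[-1,1]])*[lx/2,ly/2]
    R=np.array([[np.cos(a),-np.sin(a)],[np.sin(a),np.cos(a)]])
    return np.c_[c@R.T+[x,y],np.full(4,z)]
E
python3 - <<'E'
from h import *
s=pickle.load(open('pics/top0.pkl','rb'))
f=s['frame'];c=f[110:260,90:360]
cv2.imwrite('pics/topc.png',cv2.convertScaleAbs(cv2.resize(c,None,fx=2.9,fy=2.9,interpolation=cv2.INTER_CUBIC),alpha=1.6))
for n,u,v,z in [('stop',174,167,.035),('decoy',224,132,.035),('fenceL',155,154,.035),('fenceR',347,179,.035),('tray',241,217,.035),('sj',325,187,.06),('tj',413,249,.12),('scoop',127,212,0)]:
    print(n,ray(s,u,v,z).round(3))
E
```

```text
stop [0.633 0.246 0.035]
decoy [0.748 0.127 0.035]
fenceL [0.662 0.303 0.035]
fenceR [ 0.659 -0.216  0.035]
tray [0.522 0.05  0.035]
sj [ 0.623 -0.156  0.06 ]
tj [ 0.485 -0.364  0.12 ]
scoop [0.501 0.359 0.   ]
```

View pics/topc.png

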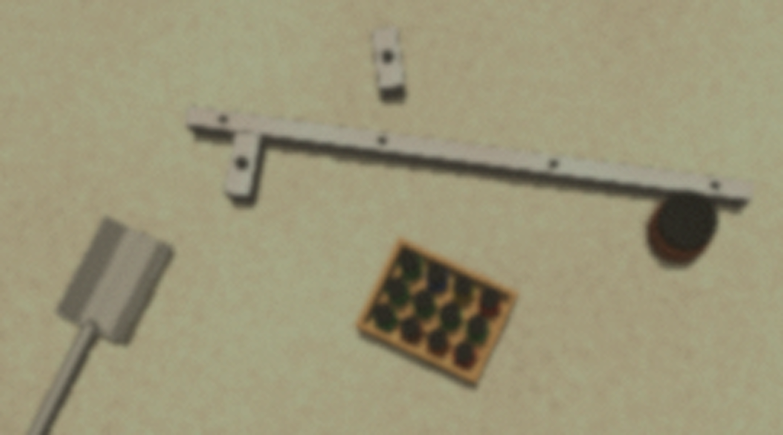

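The crop shows the chosen stop at crop (242,165), touching the fence's near face near its left end. The decoy at (388,60) stands free beyond the fence. The tray rim corners are at about (402,239), (518,293), (475,385) and (357,327). Next I'll fit the poses and overlay them.

```bash
cat > m.py <<'E'
from h import *
s=pickle.load(open('pics/top0.pkl','rb'))
g=lambda x,y,z=.035: ray(s,(x+.5)/2.9-.5+90,(y+.5)/2.9-.5+110,z)[:2]
a,b=g(190,107),g(749,184); d=a-b
th=np.arctan2(-d[0],d[1]); print('far edge',a,b,'len',np.hypot(*d),'ang',th)
ex=np.array([np.cos(th),np.sin(th)]);F=(a+b)/2-ex*.009
T=np.array([g(402,239),g(518,293),g(475,385),g(357,327)])
print('sides',[np.hypot(*(T[i]-T[i-1])).round(4) for i in range(4)])
L=T[0]-T[1]+T[3]-T[2]; tt=np.arctan2(-L[0],L[1]);tc=T.mean(0)
print('fence',F,th,'tray',tc,tt)
E0=g(242,165);print('stop',E0)
ey=np.array([-ex[1],ex[0]])
print('stop in fence',(E0-F)@ex,(E0-F)@ey,'tray in fence',(tc-F)@ex,(tc-F)@ey)
Es=F+ex*(-.039)+ey*.205
for nm in('top','scene'):
    s2=pickle.load(open(f'pics/{nm}0.pkl','rb'));sc=1 if nm=='top' else 2
    x0,y0,w,h=(90,110,270,150) if nm=='top' else (140,160,270,150)
    im=cv2.convertScaleAbs(cv2.resize(s2['frame'][y0:y0+h,x0:x0+w],None,fx=2.9,fy=2.9,interpolation=cv2.INTER_CUBIC),alpha=1.6)
    for (c,A,lx,ly) in((F,th,.018,.53),(tc,tt,.09,.12),(Es,th,.06,.024)):
        for z,col in((.035,(0,0,255)),(0,(255,0,0))):
            p=(proj(s2,boxc(*c,A,lx,ly,z))-[x0,y0]+.5)*2.9-.5
            cv2.polylines(im,[p.round().astype(int)],True,col,1)
    cv2.imwrite(f'pics/ov_{nm}.png',im)
E
python3 m.py
```

```text
far edge [0.68285388 0.3058004 ] [ 0.6754097  -0.21755514] len 0.5234084826300502 ang -0.014222997087290176
sides [np.float64(0.0897), np.float64(0.1164), np.float64(0.0912), np.float64(0.1176)]
fence [0.6701327  0.04425063] -0.014222997087290176 tray [0.52222503 0.05072364] -0.32135852822261146
stop [0.63360675 0.24814877]
stop in fence -0.03942220295464459 0.2033580240740072 tray in fence -0.14798476960149942 0.00436873365144008
```

View pics/ov_top.png

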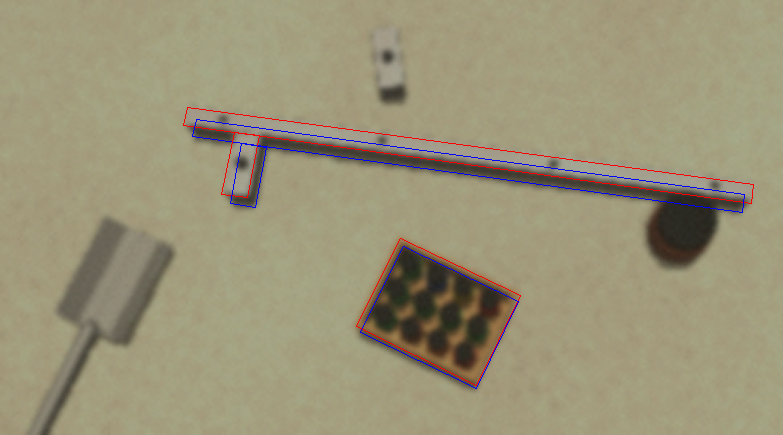

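View pics/ov_scene.png

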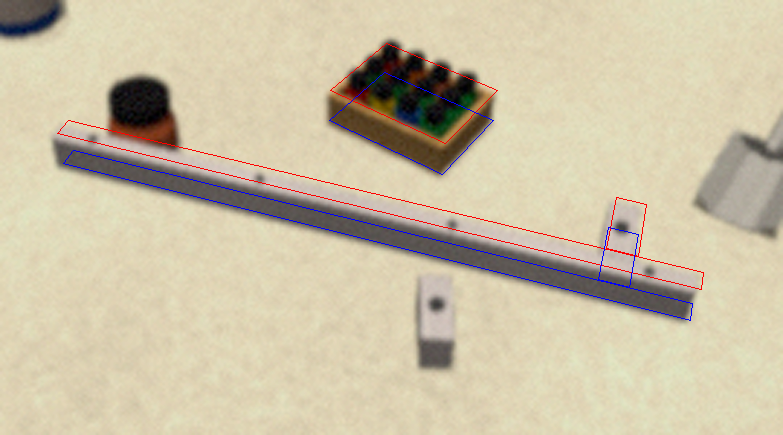

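The overlays agree with the pictures to about 3 mm in both cameras. Now I'll work out the first approach pose: the hand behind the near long side, with the jaw line along the tray's length.

```bash
cat > st.py <<'E'
from rig import ctrl
import numpy as np
from scipy.spatial.transform import Rotation as Ro
o=ctrl.observe();q=o['eef_rot'];R=Ro.from_quat([q[1],q[2],q[3],q[0]]).as_matrix()
y=R[:,1]; print('t',round(o['clock'],2),'tcp',o['ee_pos'].round(4),'down',R[:,0].round(3),'jaw',y.round(3),'jaw angle from +y',round(np.arctan2(-y[0],y[1]),3),'F',o['wrist_force'].round(1),'gap',round(o['finger_gap'],4),'q',o['qpos'].round(2))
E
python3 st.py
python3 - <<'E'
import numpy as np
tc=np.array([.5222,.0507]);t=-.321;ex=np.array([np.cos(t),np.sin(t)])
print('pre',tc-ex*.073)
E
```

```text
t 0.1 tcp [0.1991 0.6444 0.2301] down [-0.001 -0.002 -1.   ] jaw [ 0.295  0.955 -0.002] jaw angle from +y -0.3 F [-1.   0.2 -0.5] gap 0.0851 q [ 1.12  0.29  1.58 -0.    1.28 -0.15]
pre [0.45292881 0.07373264]
```

```bash
python3 -m crank '[{"hand":6,"dx":2.1,"dy":-4.75},{"hand":6,"dx":2.1,"dy":-4.75},{"hand":6,"dx":2.1,"dy":-4.75},{"hand":6,"dx":2.1,"dy":-4.75},{"hand":6,"dx":2.1,"dy":-4.75},{"hand":6,"dx":2.1,"dy":-4.75},{"hand":6,"dx":2.1,"dy":-4.75},{"hand":6,"dx":2.1,"dy":-4.75},{"hand":6,"dx":2.1,"dy":-4.75},{"hand":6,"dx":2.1,"dy":-4.75},{"hand":6,"dx":2.1,"dy":-4.75,"az":-0.02},{"hand":6,"dx":2.1,"dy":-4.75}]'; python3 st.py
```

```text
t 0.1 tcp [0.1991 0.6444 0.2301] down [-0.001 -0.002 -1.   ] jaw [ 0.295  0.955 -0.002] jaw angle from +y -0.3 F [-1.   0.2 -0.5] gap 0.0851 q [ 1.12  0.29  1.58 -0.    1.28 -0.15]$[0]: bad value
```

The call was refused and nothing moved. I'll try again with all seven keys in each row.

```bash
python3 -m crank '[{"hand":6.0,"dx":2.1,"dy":-4.75,"dz":0,"ax":0,"ay":0,"az":0},{"hand":6.0,"dx":2.1,"dy":-4.75,"dz":0,"ax":0,"ay":0,"az":0}]'; python3 st.py
```

```text
clock: 0.35
ee_pos: [0.2413, 0.5487, 0.2303]
eef_rot: [0.699, 0.105, 0.699, -0.106]
wrist_force: [1.0, -1.0, 0.5]
finger_gap: 0.06
t 0.35 tcp [0.2413 0.5487 0.2303] down [-0.001 -0.001 -1.   ] jaw [ 0.294  0.956 -0.001] jaw angle from +y -0.298 F [ 1.  -1.   0.5] gap 0.06 q [ 0.99  0.12  1.77 -0.    1.25 -0.28]
```

```bash
python3 -m crank '[{"hand":6.0,"dx":2.1,"dy":-4.75,"dz":0,"ax":0,"ay":0,"az":0},{"hand":6.0,"dx":2.1,"dy":-4.75,"dz":0,"ax":0,"ay":0,"az":0},{"hand":6.0,"dx":2.1,"dy":-4.75,"dz":0,"ax":0,"ay":0,"az":0},{"hand":6.0,"dx":2.1,"dy":-4.75,"dz":0,"ax":0,"ay":0,"az":0},{"hand":6.0,"dx":2.1,"dy":-4.75,"dz":0,"ax":0,"ay":0,"az":0},{"hand":6.0,"dx":2.1,"dy":-4.75,"dz":0,"ax":0,"ay":0,"az":0},{"hand":6.0,"dx":2.1,"dy":-4.75,"dz":0,"ax":0,"ay":0,"az":0},{"hand":6.0,"dx":2.1,"dy":-4.75,"dz":0,"ax":0,"ay":0,"az":0},{"hand":6.0,"dx":2.1,"dy":-4.75,"dz":0,"ax":0,"ay":0,"az":0},{"hand":6.0,"dx":2.1,"dy":-4.75,"dz":0,"ax":0,"ay":0,"az":-0.02}]'; python3 st.py
python3 - <<'E'
from rig import ctrl
from h import *
o=ctrl.observe();s=ctrl.snapshot('wrist');pickle.dump((o,s),open('pics/w1.pkl','wb'))
cv2.imwrite('pics/w1.png',cv2.convertScaleAbs(s['frame'],alpha=1.3));print(s['mount'],s['fx'],s['cx'],s['cy'])
E
```

```text
clock: 1.6
ee_pos: [0.4514, 0.0733, 0.231]
eef_rot: [0.698, 0.113, 0.698, -0.113]
wrist_force: [0.3, 0.2, -0.3]
finger_gap: 0.0602
t 1.6 tcp [0.4514 0.0733 0.231 ] down [-0.  0. -1.] jaw [0.315 0.949 0.   ] jaw angle from +y -0.32 F [ 0.3  0.2 -0.3] gap 0.0602 q [-0.06 -0.21  2.09  0.    1.26 -1.31]
[[ 1.20811319e-04 -2.67903999e-01  9.63445605e-01 -1.41952803e-01]
 [ 9.99999922e-01  3.95610525e-04 -1.53881736e-05 -5.32074211e-04]
 [-3.77026668e-04  9.63445531e-01  2.67904025e-01 -6.68163871e-02]
 [ 0.00000000e+00  0.00000000e+00  0.00000000e+00  1.00000000e+00]] 339.84995970022163 258.39407408057605 192.5922448305669
```

View pics/w1.png

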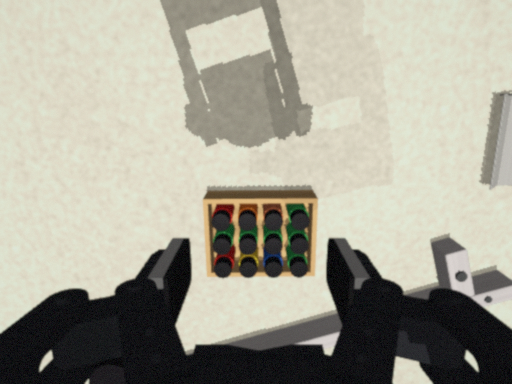

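The wrist view shows the tray square in the hand frame. Its near long edge runs from about (205,200) to (316,200), and its far corners are at about (207,277) and (315,276). I'll convert these to check the tray pose.

```bash
cat >> h.py <<'E'
from scipy.spatial.transform import Rotation as Ro
def wcam(o,s):
    q=o['eef_rot'];M=np.eye(4);M[:3,:3]=Ro.from_quat([q[1],q[2],q[3],q[0]]).as_matrix();M[:3,3]=o['ee_pos']
    C=np.linalg.inv(M@np.array(s['mount']));s=dict(s);s['R']=C[:3,:3];s['t']=C[:3,3];return s
E
python3 - <<'E'
from h import *
o,s=pickle.load(open('pics/w1.pkl','rb'));s=wcam(o,s)
P=np.array([ray(s,u,v,.035)[:2] for u,v in((205,200),(316,200),(315,276),(207,277))])
print(P.round(4),[np.hypot(*(P[i]-P[i-1])).round(4) for i in range(4)])
L=P[1]-P[0]+P[2]-P[3];print('tray',P.mean(0).round(4),np.arctan2(-L[0],L[1]))
q=o['eef_rot'];R=Ro.from_quat([q[1],q[2],q[3],q[0]]).as_matrix()
print('in tool',((np.c_[P,[.035]*4]-o['ee_pos'])@R).round(4))
print('stop top inner corners',ray(s,432,238,.035),ray(s,452,297,.035))
E
```

```text
[[ 0.4672  0.0091]
 [ 0.5034  0.1185]
 [ 0.5878  0.0936]
 [ 0.5513 -0.0204]] [np.float64(0.0892), np.float64(0.1153), np.float64(0.088), np.float64(0.1197)]
tray [0.5274 0.0502] -0.3148269957166526
in tool [[ 0.196  -0.056   0.0352]
 [ 0.196   0.0593  0.0351]
 [ 0.196   0.0622  0.123 ]
 [ 0.196  -0.0575  0.1243]]
stop top inner corners [0.58355424 0.224982   0.035     ] [0.66187533 0.23314059 0.035     ]
```

The near face is about 30–35 mm ahead of the tool axis and parallel to the jaw line, so there is room to descend.

```bash
python3 -m crank '[{"hand":6.0,"dx":0,"dy":0,"dz":-4.5,"ax":0,"ay":0,"az":0},{"hand":6.0,"dx":0,"dy":0,"dz":-4.5,"ax":0,"ay":0,"az":0},{"hand":6.0,"dx":0,"dy":0,"dz":-4.5,"ax":0,"ay":0,"az":0},{"hand":6.0,"dx":0,"dy":0,"dz":-4.5,"ax":0,"ay":0,"az":0},{"hand":6.0,"dx":0,"dy":0,"dz":-2.8,"ax":0,"ay":0,"az":0},{"hand":6.0,"dx":0,"dy":0,"dz":-1.5,"ax":0,"ay":0,"az":0},{"hand":6.0,"dx":0,"dy":0,"dz":0,"ax":0,"ay":0,"az":0}]'; python3 st.py
python3 - <<'E'
from rig import ctrl
from h import *
s=ctrl.snapshot('scene')
cv2.imwrite('pics/s1.png',cv2.convertScaleAbs(cv2.resize(s['frame'][120:280,180:440],None,fx=3,fy=3),alpha=1.3))
E
```

```text
clock: 2.52
ee_pos: [0.4506, 0.075, 0.0076]
eef_rot: [0.697, 0.112, 0.699, -0.113]
wrist_force: [0.8, 0.6, 0.2]
finger_gap: 0.0597
t 2.52 tcp [0.4506 0.075  0.0076] down [-0.002  0.    -1.   ] jaw [ 0.314  0.949 -0.001] jaw angle from +y -0.32 F [0.8 0.6 0.2] gap 0.0597 q [-0.06  0.13  2.23  0.    0.78 -1.31]
```

View pics/s1.png

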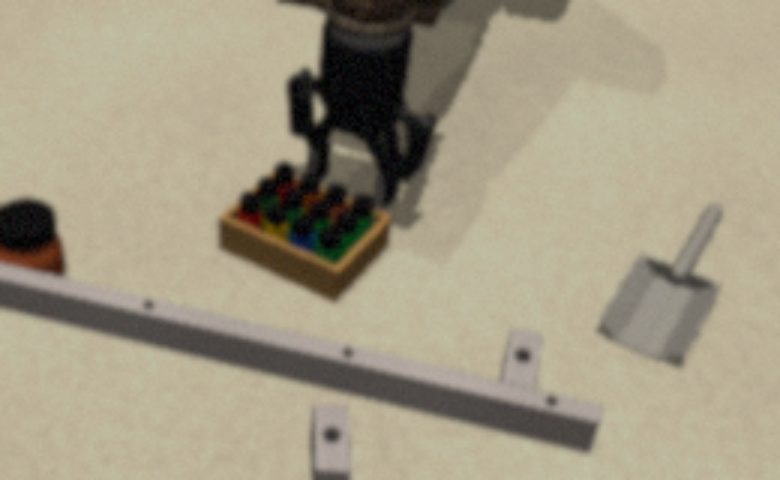

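The scene view shows the hand behind the tray with the fingers clear of it. I'll push forward, turning gradually towards the fence.

```bash
python3 -m crank '[{"hand":6.0,"dx":0.7,"dy":-0.24,"dz":0,"ax":0,"ay":0,"az":0},{"hand":6.0,"dx":0.7,"dy":-0.24,"dz":0,"ax":0,"ay":0,"az":0},{"hand":6.0,"dx":0.7,"dy":-0.24,"dz":0,"ax":0,"ay":0,"az":0},{"hand":6.0,"dx":0.7,"dy":-0.22,"dz":0,"ax":0,"ay":0,"az":0},{"hand":6.0,"dx":0.75,"dy":-0.2,"dz":0,"ax":0,"ay":0,"az":0.035},{"hand":6.0,"dx":0.75,"dy":-0.17,"dz":0,"ax":0,"ay":0,"az":0.035},{"hand":6.0,"dx":0.75,"dy":-0.14,"dz":0,"ax":0,"ay":0,"az":0.035},{"hand":6.0,"dx":0.75,"dy":-0.11,"dz":0,"ax":0,"ay":0,"az":0.035}]'; python3 st.py
python3 - <<'E'
from rig import ctrl
from h import *
s=ctrl.snapshot('top');pickle.dump(s,open('pics/t2.pkl','wb'))
cv2.imwrite('pics/t2.png',cv2.convertScaleAbs(cv2.resize(s['frame'][110:260,90:360],None,fx=2.9,fy=2.9,interpolation=2),alpha=1.5))
E
```

```text
clock: 3.58
ee_pos: [0.507, 0.0591, 0.0077]
eef_rot: [0.702, 0.063, 0.707, -0.063]
wrist_force: [-7.8, -0.4, 5.7]
finger_gap: 0.06
t 3.58 tcp [0.507  0.0591 0.0077] down [-0.008  0.    -1.   ] jaw [ 0.178  0.984 -0.001] jaw angle from +y -0.179 F [-7.8 -0.4  5.7] gap 0.06 q [-0.08  0.24  2.1  -0.    0.81 -1.47]
```

View pics/t2.png

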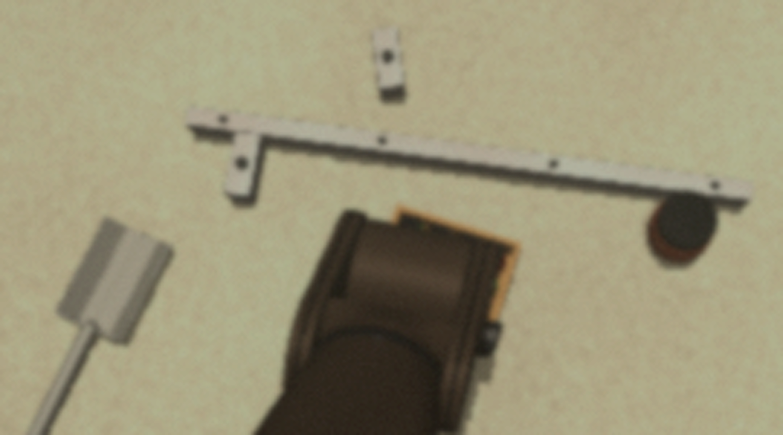

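The tray is turning with the hand. The far rim now runs from (398,208) to (518,243), and the push force is about 8 N. I'll continue.

```bash
python3 -m crank '[{"hand":6.0,"dx":0.75,"dy":-0.08,"dz":0,"ax":0,"ay":0,"az":0.035},{"hand":6.0,"dx":0.75,"dy":-0.05,"dz":0,"ax":0,"ay":0,"az":0.035},{"hand":6.0,"dx":0.75,"dy":-0.03,"dz":0,"ax":0,"ay":0,"az":0.035},{"hand":6.0,"dx":0.7,"dy":-0.01,"dz":0,"ax":0,"ay":0,"az":0.035},{"hand":6.0,"dx":0.6,"dy":0,"dz":0,"ax":0,"ay":0,"az":0.025},{"hand":6.0,"dx":0.5,"dy":0,"dz":0,"ax":0,"ay":0,"az":0},{"hand":6.0,"dx":0.3,"dy":0,"dz":0,"ax":0,"ay":0,"az":0}]'; python3 st.py
python3 - <<'E'
from rig import ctrl
from h import *
s=ctrl.snapshot('top');pickle.dump(s,open('pics/t3.pkl','wb'))
cv2.imwrite('pics/t3.png',cv2.convertScaleAbs(cv2.resize(s['frame'][120:220,150:340],None,fx=4,fy=4,interpolation=2),alpha=1.5))
E
```

```text
clock: 4.5
ee_pos: [0.5527, 0.0577, 0.0079]
eef_rot: [0.707, 0.005, 0.707, -0.005]
wrist_force: [-2.9, -0.7, -2.1]
finger_gap: 0.0601
t 4.5 tcp [0.5527 0.0577 0.0079] down [-0.001  0.    -1.   ] jaw [0.015 1.    0.   ] jaw angle from +y -0.015 F [-2.9 -0.7 -2.1] gap 0.0601 q [-0.08  0.32  1.99  0.    0.83 -1.63]
```

View pics/t3.png

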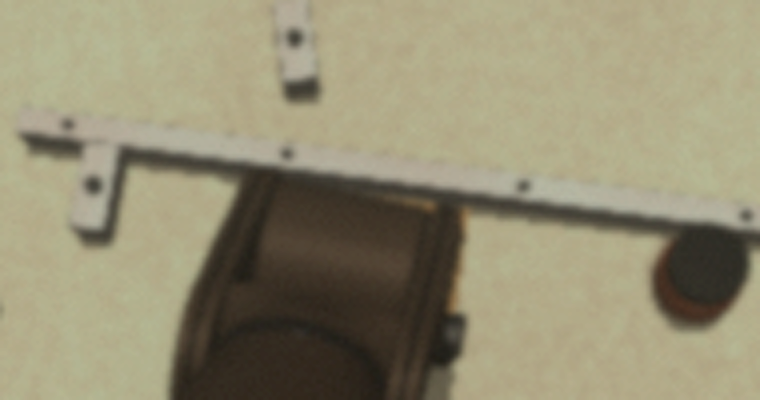

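The tray is nearly at the fence: its rim corner is at (462,207), just below the fence. I'll creep forward until the force rises.

```bash
python3 -m crank '[{"hand":6.0,"dx":0.2,"dy":0,"dz":0,"ax":0,"ay":0,"az":0},{"hand":6.0,"dx":0.2,"dy":0,"dz":0,"ax":0,"ay":0,"az":0},{"hand":6.0,"dx":0.2,"dy":0,"dz":0,"ax":0,"ay":0,"az":0}]'; python3 -m crank '[{"hand":6.0,"dx":0.2,"dy":0,"dz":0,"ax":0,"ay":0,"az":0},{"hand":6.0,"dx":0.2,"dy":0,"dz":0,"ax":0,"ay":0,"az":0}]'
```

```text
clock: 4.92
ee_pos: [0.5588, 0.0577, 0.0083]
eef_rot: [0.707, 0.005, 0.707, -0.005]
wrist_force: [-2.5, 0.7, -1.8]
finger_gap: 0.06
clock: 5.18
ee_pos: [0.5629, 0.0576, 0.0083]
eef_rot: [0.707, 0.005, 0.707, -0.005]
wrist_force: [-2.4, 0.3, -1.9]
finger_gap: 0.0597
```

```bash
python3 -m crank '[{"hand":6.0,"dx":0.2,"dy":0,"dz":0,"ax":0,"ay":0,"az":0},{"hand":6.0,"dx":0.2,"dy":0,"dz":0,"ax":0,"ay":0,"az":0}]'; python3 - <<'E'
from rig import ctrl
from h import *
o=ctrl.observe();s=ctrl.snapshot('wrist');cv2.imwrite('pics/w4.png',cv2.convertScaleAbs(s['frame'],alpha=1.3))
s=ctrl.snapshot('scene')
cv2.imwrite('pics/s4.png',cv2.convertScaleAbs(cv2.resize(s['frame'][150:280,180:400],None,fx=3.5,fy=3.5,interpolation=2),alpha=1.3))
E
```

```text
clock: 5.42
ee_pos: [0.5642, 0.0575, 0.0083]
eef_rot: [0.704, 0.005, 0.71, -0.005]
wrist_force: [-14.6, -0.3, 8.9]
finger_gap: 0.0597
```

View pics/w4.png

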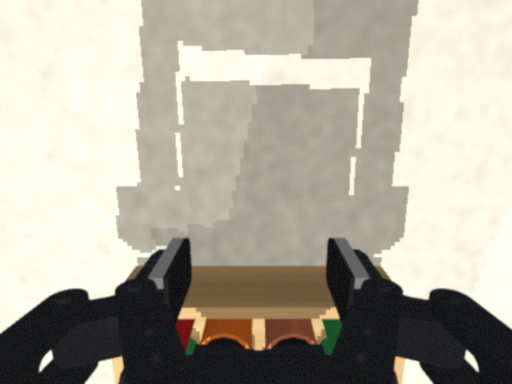

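View pics/s4.png

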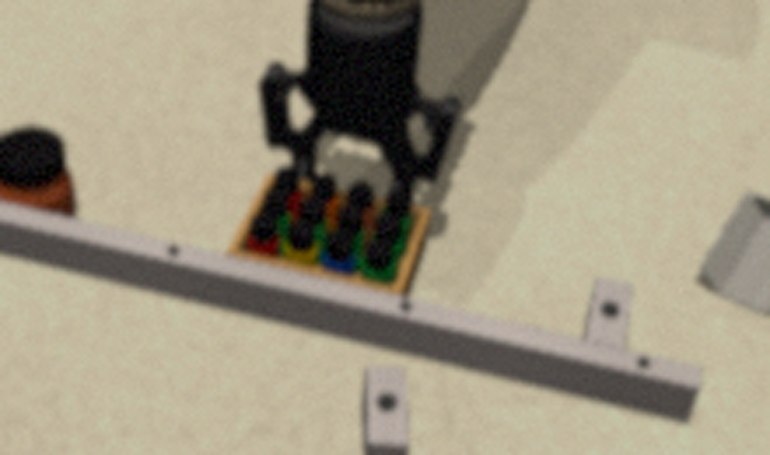

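The force rose to 15 N with the tray at the fence. In the scene view its fence-side rim lies along the fence. Next I'll back off, rise, turn a quarter and go round to the −y end.

```bash
python3 -m crank '[{"hand":6.0,"dx":-0.8,"dy":0,"dz":0,"ax":0,"ay":0,"az":0},{"hand":6.0,"dx":-1.6,"dy":0,"dz":0,"ax":0,"ay":0,"az":0},{"hand":4.5,"dx":-1.6,"dy":0,"dz":0,"ax":0,"ay":0,"az":0},{"hand":4.5,"dx":0,"dy":0,"dz":3.7,"ax":0,"ay":0,"az":0},{"hand":4.5,"dx":0,"dy":0,"dz":3.7,"ax":0,"ay":0,"az":0},{"hand":4.5,"dx":0,"dy":0,"dz":3.7,"ax":0,"ay":0,"az":0}]'
python3 -m crank '[{"hand":4.5,"dx":0.7,"dy":-1,"dz":0,"ax":0,"ay":0,"az":-0.157},{"hand":4.5,"dx":0.8,"dy":-1,"dz":0,"ax":0,"ay":0,"az":-0.157},{"hand":4.5,"dx":0.8,"dy":-1,"dz":0,"ax":0,"ay":0,"az":-0.157},{"hand":4.5,"dx":0.8,"dy":-1,"dz":0,"ax":0,"ay":0,"az":-0.157},{"hand":4.5,"dx":0.8,"dy":-1,"dz":0,"ax":0,"ay":0,"az":-0.157},{"hand":4.5,"dx":0.8,"dy":-1,"dz":0,"ax":0,"ay":0,"az":-0.157},{"hand":4.5,"dx":0.8,"dy":-1,"dz":0,"ax":0,"ay":0,"az":-0.157},{"hand":4.5,"dx":0.8,"dy":-1,"dz":0,"ax":0,"ay":0,"az":-0.157},{"hand":4.5,"dx":0.8,"dy":-1,"dz":0,"ax":0,"ay":0,"az":-0.157},{"hand":4.5,"dx":0.8,"dy":-1,"dz":0,"ax":0,"ay":0,"az":-0.157},{"hand":4.5,"dx":0,"dy":0,"dz":0,"ax":0,"ay":0,"az":0}]'; python3 st.py
python3 - <<'E'
from rig import ctrl
from h import *
o=ctrl.observe();s=ctrl.snapshot('wrist');pickle.dump((o,s),open('pics/w5.pkl','wb'));cv2.imwrite('pics/w5.png',cv2.convertScaleAbs(s['frame'],alpha=1.3))
s=ctrl.snapshot('top')
cv2.imwrite('pics/t5.png',cv2.convertScaleAbs(cv2.resize(s['frame'][120:220,150:340],None,fx=4,fy=4,interpolation=2),alpha=1.5))
E
```

```text
clock: 6.28
ee_pos: [0.5285, 0.0574, 0.1219]
eef_rot: [0.709, 0.005, 0.705, -0.005]
wrist_force: [0.2, 0.2, -0.9]
finger_gap: 0.0453
clock: 7.65
ee_pos: [0.6076, -0.0433, 0.1206]
eef_rot: [0.498, 0.504, 0.495, -0.502]
wrist_force: [0.2, -0.2, -0.9]
finger_gap: 0.0449
t 7.65 tcp [ 0.6076 -0.0433  0.1206] down [ 0.004 -0.001 -1.   ] jaw [ 1.    -0.013  0.005] jaw angle from +y -1.584 F [ 0.2 -0.2 -0.9] gap 0.0449 q [-0.24  0.25  1.83  0.    1.05 -0.22]
```

View pics/w5.png

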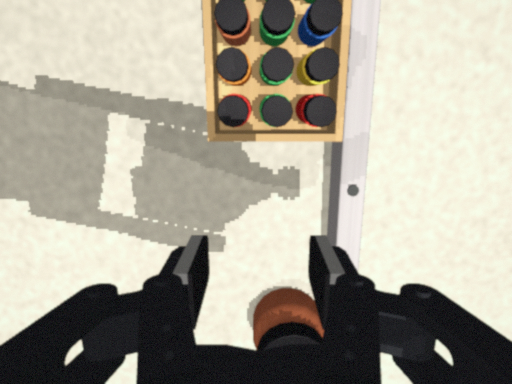

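View pics/t5.png

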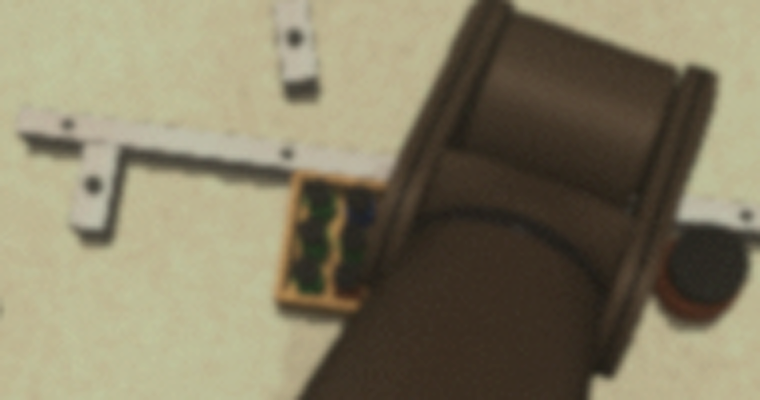

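The wrist view shows the tray tight along the fence, with its −y rim edge at row 141, columns 208–344, and the jar below the hand. I'll check clearances.

```bash
python3 - <<'E'
from h import *
o,s=pickle.load(open('pics/w5.pkl','rb'));s=wcam(o,s)
print('tray end',[ray(s,u,v,.035).round(4) for u,v in((208,141),(344,141))],'fence near top edge',ray(s,345,141,.035).round(4),ray(s,338,230,.035).round(4))
print('fence near bottom',ray(s,330,230,0).round(4))
q=o['eef_rot'];R=Ro.from_quat([q[1],q[2],q[3],q[0]]).as_matrix()
print('jar near edge', ray(s,290,289,.06).round(4))
for d in(.0225,.037): print('tip',proj(s,[o['ee_pos']+R[:,1]*d]))
E
```

```text
tray end [array([ 0.5757, -0.0035,  0.035 ]), array([ 0.6664, -0.0048,  0.035 ])] fence near top edge [ 0.6671 -0.0048  0.035 ] [ 0.6656 -0.0684  0.035 ]
fence near bottom [ 0.6677 -0.0825  0.    ]
jar near edge [ 0.6291 -0.1003  0.06  ]
tip [[306.13214178 250.79731726]]
tip [[337.98338897 250.80384488]]
```

```bash
python3 -m crank '[{"hand":4.5,"dx":0.2,"dy":0.3,"dz":-4,"ax":0,"ay":0,"az":0},{"hand":4.5,"dx":0.2,"dy":0,"dz":-4,"ax":0,"ay":0,"az":0},{"hand":4.5,"dx":0,"dy":0,"dz":-2.2,"ax":0,"ay":0,"az":0},{"hand":4.5,"dx":0,"dy":0,"dz":-1,"ax":0,"ay":0,"az":0},{"hand":4.5,"dx":0,"dy":0,"dz":0,"ax":0,"ay":0,"az":0}]'
python3 -m crank '[{"hand":4.5,"dx":0,"dy":0.8,"dz":0,"ax":0,"ay":0,"az":0},{"hand":4.5,"dx":0,"dy":0.8,"dz":0,"ax":0,"ay":0,"az":0},{"hand":4.5,"dx":0,"dy":0.8,"dz":0,"ax":0,"ay":0,"az":0},{"hand":4.5,"dx":0,"dy":0.8,"dz":0,"ax":0,"ay":0,"az":0},{"hand":4.5,"dx":0.01,"dy":0.8,"dz":0,"ax":0,"ay":0,"az":0},{"hand":4.5,"dx":0.01,"dy":0.8,"dz":0,"ax":0,"ay":0,"az":0}]';python3 st.py
python3 - <<'E'
from rig import ctrl
from h import *
o=ctrl.observe();s=ctrl.snapshot('wrist');pickle.dump((o,s),open('pics/w6.pkl','wb'));cv2.imwrite('pics/w6.png',cv2.convertScaleAbs(s['frame'],alpha=1.3))
E
```

```text
clock: 8.38
ee_pos: [0.61, -0.0394, 0.0075]
eef_rot: [0.497, 0.503, 0.497, -0.503]
wrist_force: [1.1, 0.6, -0.2]
finger_gap: 0.0449
clock: 9.12
ee_pos: [0.6106, 0.0076, 0.0081]
eef_rot: [-0.498, -0.503, -0.496, 0.504]
wrist_force: [-1.3, -5.6, 2.5]
finger_gap: 0.045
t 9.12 tcp [0.6106 0.0076 0.0081] down [ 0.001 -0.003 -1.   ] jaw [ 1.    -0.013  0.001] jaw angle from +y -1.584 F [-1.3 -5.6  2.5] gap 0.045 q [-0.15  0.42  1.86 -0.    0.86 -0.14]
```

View pics/w6.png

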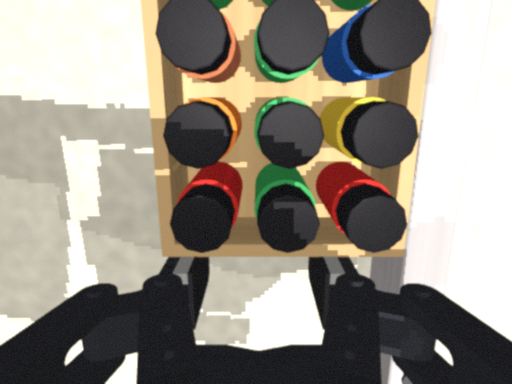

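The push along the fence is steady at about 6 N, and the tray is still flush and square to the fingers. I'll continue towards the stop and then creep.

```bash
python3 -m crank '[{"hand":4.5,"dx":0.01,"dy":0.8,"dz":0,"ax":0,"ay":0,"az":0},{"hand":4.5,"dx":0.01,"dy":0.8,"dz":0,"ax":0,"ay":0,"az":0},{"hand":4.5,"dx":0.01,"dy":0.8,"dz":0,"ax":0,"ay":0,"az":0},{"hand":4.5,"dx":0.01,"dy":0.8,"dz":0,"ax":0,"ay":0,"az":0},{"hand":4.5,"dx":0.01,"dy":0.8,"dz":0,"ax":0,"ay":0,"az":0},{"hand":4.5,"dx":0.01,"dy":0.8,"dz":0,"ax":0,"ay":0,"az":0},{"hand":4.5,"dx":0.01,"dy":0.8,"dz":0,"ax":0,"ay":0,"az":0},{"hand":4.5,"dx":0.01,"dy":0.8,"dz":0,"ax":0,"ay":0,"az":0},{"hand":4.5,"dx":0.01,"dy":0.8,"dz":0,"ax":0,"ay":0,"az":0}]'
python3 -m crank '[{"hand":4.5,"dx":0,"dy":0.3,"dz":0,"ax":0,"ay":0,"az":0},{"hand":4.5,"dx":0,"dy":0.2,"dz":0,"ax":0,"ay":0,"az":0},{"hand":4.5,"dx":0,"dy":0.2,"dz":0,"ax":0,"ay":0,"az":0}]'
python3 - <<'E'
from rig import ctrl
from h import *
s=ctrl.snapshot('top')
cv2.imwrite('pics/t7.png',cv2.convertScaleAbs(cv2.resize(s['frame'][120:220,150:340],None,fx=4,fy=4,interpolation=2),alpha=1.5))
E
```

```text
clock: 10.3
ee_pos: [0.6114, 0.0794, 0.0081]
eef_rot: [-0.498, -0.503, -0.496, 0.504]
wrist_force: [-0.8, -7.3, 3.2]
finger_gap: 0.0447
clock: 10.68
ee_pos: [0.6114, 0.0863, 0.0081]
eef_rot: [-0.498, -0.503, -0.496, 0.504]
wrist_force: [-0.7, -7.8, 2.9]
finger_gap: 0.0449
```

View pics/t7.png

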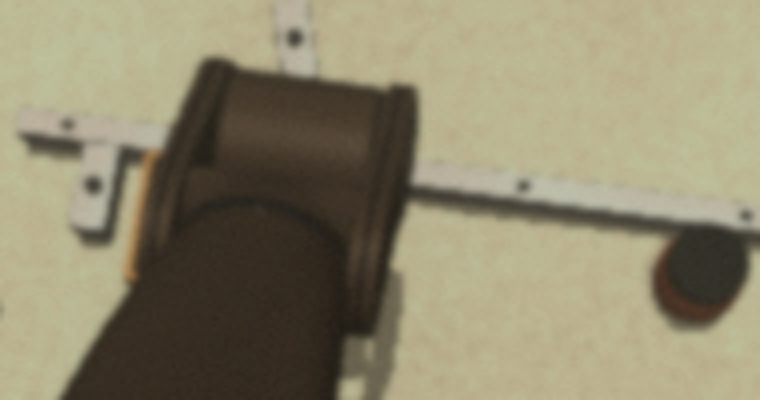

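The gap to the stop is about 28 px in this crop, or roughly 17 mm. I'll keep creeping.

```bash
python3 -m crank '[{"hand":4.5,"dx":0,"dy":0.4,"dz":0,"ax":0,"ay":0,"az":0},{"hand":4.5,"dx":0.01,"dy":0.4,"dz":0,"ax":0,"ay":0,"az":0},{"hand":4.5,"dx":0.01,"dy":0.4,"dz":0,"ax":0,"ay":0,"az":0}]'
python3 -m crank '[{"hand":4.5,"dx":0,"dy":0.2,"dz":0,"ax":0,"ay":0,"az":0},{"hand":4.5,"dx":0,"dy":0.2,"dz":0,"ax":0,"ay":0,"az":0}]'
```

```text
clock: 11.1
ee_pos: [0.6116, 0.0983, 0.0081]
eef_rot: [-0.498, -0.503, -0.496, 0.504]
wrist_force: [-0.9, -6.9, 3.6]
finger_gap: 0.0451
clock: 11.35
ee_pos: [0.6116, 0.1023, 0.0081]
eef_rot: [-0.497, -0.503, -0.496, 0.504]
wrist_force: [-0.8, -6.7, 3.9]
finger_gap: 0.0451
```

```bash
python3 -m crank '[{"hand":4.5,"dx":0,"dy":0.15,"dz":0,"ax":0,"ay":0,"az":0},{"hand":4.5,"dx":0,"dy":0.15,"dz":0,"ax":0,"ay":0,"az":0}]'
python3 -m crank '[{"hand":4.5,"dx":0,"dy":0.15,"dz":0,"ax":0,"ay":0,"az":0}]'
```

```text
clock: 11.6
ee_pos: [0.6116, 0.1046, 0.0081]
eef_rot: [-0.498, -0.502, -0.496, 0.504]
wrist_force: [-1.3, -11.4, 3.8]
finger_gap: 0.0454
clock: 11.72
ee_pos: [0.6116, 0.1047, 0.0081]
eef_rot: [-0.499, -0.501, -0.495, 0.505]
wrist_force: [-1.9, -16.8, 3.7]
finger_gap: 0.045
```

The force jumped to 17 N at TCP y = 0.1047, which puts the tray end at about 0.236. That matches the measured stop face. I'll back off, rise and look.

```bash
python3 -m crank '[{"hand":4.5,"dx":0,"dy":-0.5,"dz":0,"ax":0,"ay":0,"az":0},{"hand":4.5,"dx":0,"dy":-1.5,"dz":0,"ax":0,"ay":0,"az":0},{"hand":4.5,"dx":0,"dy":-1.5,"dz":0,"ax":0,"ay":0,"az":0},{"hand":4.5,"dx":0,"dy":0,"dz":4,"ax":0,"ay":0,"az":0},{"hand":4.5,"dx":0,"dy":0,"dz":5,"ax":0,"ay":0,"az":0},{"hand":4.5,"dx":0,"dy":0,"dz":5,"ax":0,"ay":0,"az":0},{"hand":4.5,"dx":-3,"dy":-4,"dz":3,"ax":0,"ay":0,"az":0},{"hand":4.5,"dx":-3,"dy":-4,"dz":0,"ax":0,"ay":0,"az":0},{"hand":4.5,"dx":-3,"dy":-4,"dz":0,"ax":0,"ay":0,"az":0},{"hand":4.5,"dx":0,"dy":-4,"dz":0,"ax":0,"ay":0,"az":0},{"hand":4.5,"dx":0,"dy":0,"dz":0,"ax":0,"ay":0,"az":0}]'
python3 - <<'E'
from rig import ctrl
from h import *
for n in('top','scene'):
    s=ctrl.snapshot(n);pickle.dump(s,open(f'pics/{n}8.pkl','wb'))
    y,x=(120,140) if n=='top' else (170,240)
    cv2.imwrite(f'pics/{n}8.png',cv2.convertScaleAbs(cv2.resize(s['frame'][y:y+110,x:x+150],None,fx=5,fy=5,interpolation=2),alpha=1.5))
E
```

```text
clock: 13.1
ee_pos: [0.5207, -0.0894, 0.1775]
eef_rot: [0.496, 0.505, 0.495, -0.504]
wrist_force: [-0.4, 0.5, -0.3]
finger_gap: 0.045
```

View pics/top8.png

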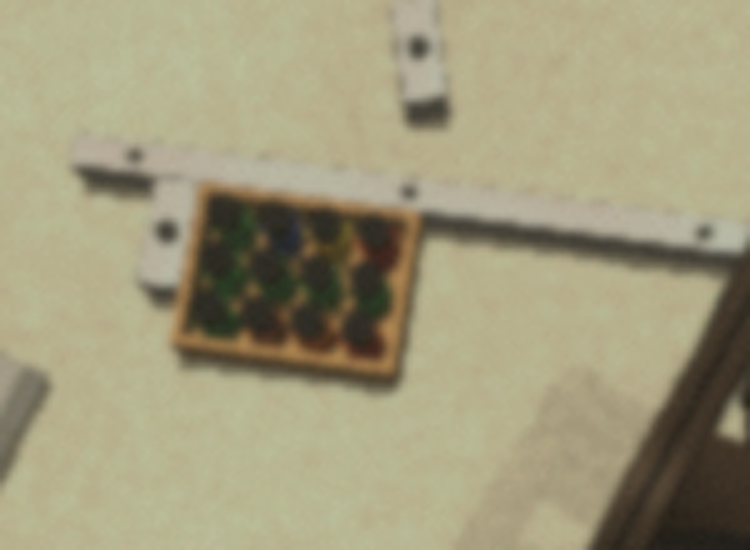

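View pics/scene8.png

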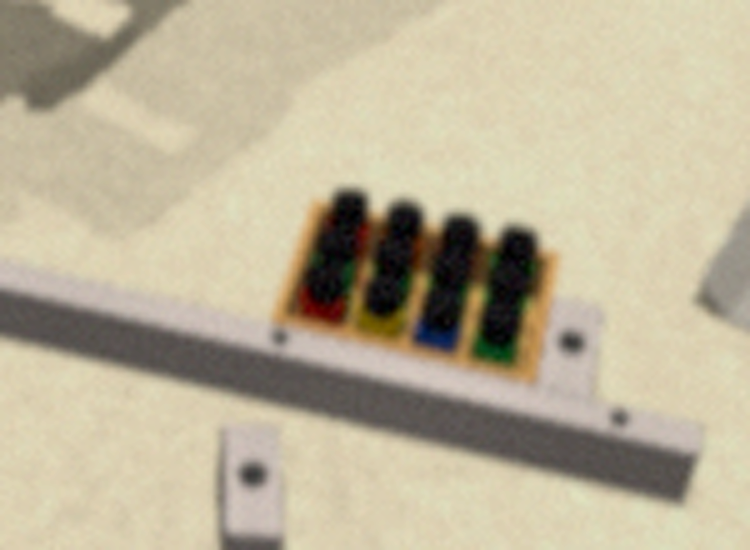

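The top and scene views show the tray tucked in the corner: no gap at the fence from (203,185) to (420,212), and none at the stop near (190,240). I'll take one close wrist view to measure it.

```bash
python3 -m crank '[{"hand":4.5,"dx":2.5,"dy":4,"dz":0,"ax":0,"ay":0,"az":0},{"hand":4.5,"dx":2.5,"dy":4,"dz":0,"ax":0,"ay":0,"az":0},{"hand":4.5,"dx":2.5,"dy":4,"dz":0,"ax":0,"ay":0,"az":0},{"hand":4.5,"dx":2.5,"dy":4,"dz":0,"ax":0,"ay":0,"az":0},{"hand":4.5,"dx":0,"dy":2,"dz":0,"ax":0,"ay":0,"az":0},{"hand":4.5,"dx":0,"dy":0,"dz":0,"ax":0,"ay":0,"az":0}]'
python3 - <<'E'
from rig import ctrl
from h import *
o=ctrl.observe();s=ctrl.snapshot('wrist');pickle.dump((o,s),open('pics/w9.pkl','wb'));cv2.imwrite('pics/w9.png',cv2.resize(cv2.convertScaleAbs(s['frame'],alpha=1.0)[:270],(None),fx=1.55,fy=1.55,interpolation=2))
E
```

```text
clock: 13.95
ee_pos: [0.6203, 0.095, 0.1767]
eef_rot: [-0.497, -0.502, -0.498, 0.503]
wrist_force: [-0.2, -0.2, -0.9]
finger_gap: 0.0448
```

View pics/w9.png

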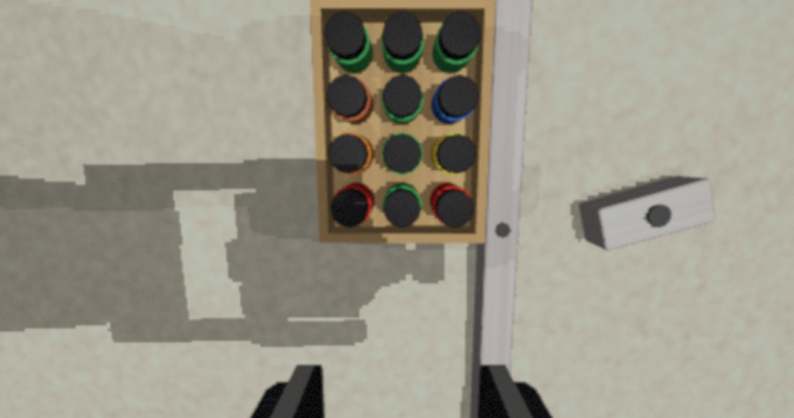

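The fence side is flush: the rim touches the fence edge over its whole length, around x = 487–495. The stop is just out of frame, so I'll shift 5 cm further.

```bash
python3 -m crank '[{"hand":4.5,"dx":0,"dy":3,"dz":0,"ax":0,"ay":0,"az":0},{"hand":4.5,"dx":0,"dy":3,"dz":1,"ax":0,"ay":0,"az":0},{"hand":4.5,"dx":0,"dy":0,"dz":0,"ax":0,"ay":0,"az":0}]'
python3 - <<'E'
from rig import ctrl
from h import *
o=ctrl.observe();s=ctrl.snapshot('wrist');pickle.dump((o,s),open('pics/w10.pkl','wb'));cv2.imwrite('pics/w10.png',cv2.resize(cv2.convertScaleAbs(s['frame'],alpha=1.0)[0:200,150:400],(None),fx=3,fy=3,interpolation=2))
E
```

```text
clock: 14.38
ee_pos: [0.6211, 0.1532, 0.1884]
eef_rot: [0.497, 0.504, 0.496, -0.503]
wrist_force: [-0.1, -0.0, -0.0]
finger_gap: 0.045
```

View pics/w10.png

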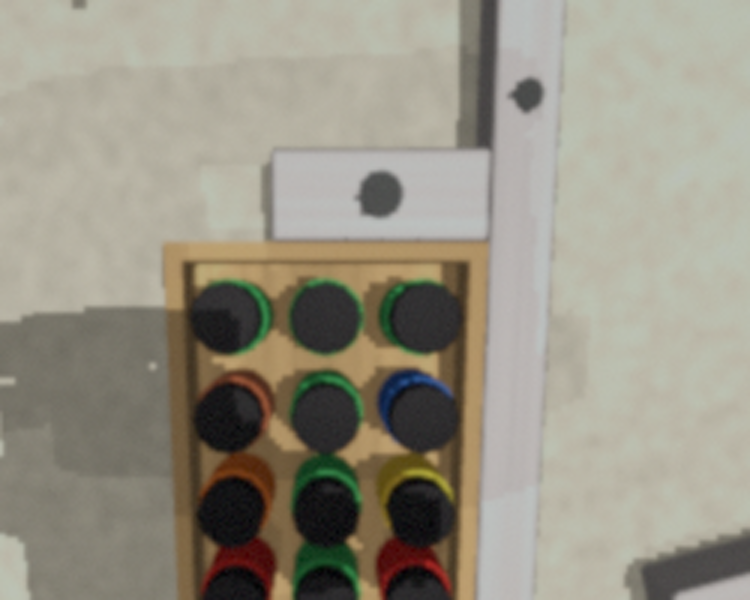

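The tray is seated against the stop (the seam at row 240 is closed) and against the fence (the seam at column 487 is closed). I'll move the hand clear, check the bystanders and hand in.

```bash
python3 -m crank '[{"hand":4.5,"dx":-3,"dy":-4,"dz":2,"ax":0,"ay":0,"az":0},{"hand":4.5,"dx":-3,"dy":-4,"dz":2,"ax":0,"ay":0,"az":0},{"hand":4.5,"dx":-3,"dy":-4,"dz":0,"ax":0,"ay":0,"az":0},{"hand":4.5,"dx":-2,"dy":-2,"dz":0,"ax":0,"ay":0,"az":0},{"hand":4.5,"dx":0,"dy":0,"dz":0,"ax":0,"ay":0,"az":0},{"hand":4.5,"dx":0,"dy":0,"dz":0,"ax":0,"ay":0,"az":0}]'
python3 - <<'E'
from rig import ctrl
from h import *
a=pickle.load(open('pics/top0.pkl','rb'))['frame'];b=ctrl.snapshot('top')['frame']
for n,(x,y,w,h) in dict(scoop=(95,180,60,90),sj=(308,170,35,35),tj=(375,225,60,50)).items():
    t=cv2.cvtColor(a[y:y+h,x:x+w],6);r=cv2.matchTemplate(cv2.cvtColor(b[y-6:y+h+6,x-6:x+w+6],6),t,cv2.TM_CCOEFF_NORMED)
    _,m,_,l=cv2.minMaxLoc(r);print(n,'shift px',l[0]-6,l[1]-6,round(m,3))
cv2.imwrite('pics/t11.png',cv2.convertScaleAbs(b,alpha=1.4))
E
```

```text
clock: 15.18
ee_pos: [0.5112, 0.0125, 0.2273]
eef_rot: [0.496, 0.504, 0.496, -0.504]
wrist_force: [-0.0, -0.3, 0.3]
finger_gap: 0.045
scoop shift px 0 0 0.997
sj shift px 0 0 0.999
tj shift px 0 0 0.999
```

View pics/t11.png

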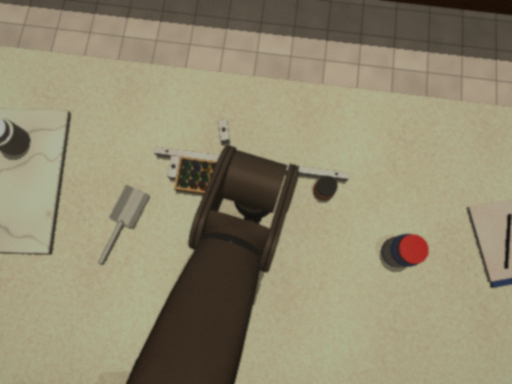

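The top view shows the tray in the corner around (195,176), the jars and scoop unmoved (0 px shift), and the hand 0.23 m up.

```bash
python3 -c "
from rig import ctrl
print(ctrl.hand_in())"
```

```text
the job is handed in; nothing more can be done
None
```

The tray is in the corner, with one long side against the fence and one end against the end stop's inner face. I handed the job in at about 15 s; `hand_in` gives no verdict.

**What I did:** I pushed the near long side with both fingers, turning the tray square until it met the fence (force rose to about 15 N). I then pushed its −y end along the fence until it met the end stop (about 17 N). Of the two blocks, I used the one farthest to the robot's left, against the fence.

**Last checks:**
- **Seating:** close wrist views showed no visible gap at the fence or the end stop. I judged this by eye and did not compute the remaining gap or angle.
- **Bystanders:** both jars and the scoop showed 0 px shift in the top view.
- **Hand:** it finished about 0.23 m up with near-zero force, touching nothing.

**What disagreed or failed:**
- **Fence position:** the top camera put the fence face at about x = 0.661 and the wrist camera at about 0.665. Contact came at about 0.665. I seated the tray by contact force, so this didn't matter.
- **Refused call:** the first move was refused because its rows lacked some keys. Nothing moved.

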